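# Fit the collimator tube and hold the illuminator shutter half open

### The arm

A 6-joint arm with a two-finger parallel gripper is mounted at the origin on the work surface. World frame = base frame: x ahead of the robot, y to its left, z up, the work surface at z = 0. Lengths are in m, angles in rad, forces in N, time in s.
With the tool pointing down it reaches from about 0.25 to 0.85 m from the base axis. Payload 12.5 kg.
Tool frame: the origin (TCP) lies at the very end of the fingers, on their centre line; the grasp point (between the pads) lies 19 mm behind it; z points along the fingers, y is the direction in which the jaws open and shut (so a half turn about z gives the same grasp; the last joint's range is limited). The gripper opens to 93 mm and grips with 3 to 60 N. Pads are 15 mm wide; open, the fingers measure 128 mm over their backs; the gripper's body (75 mm by 188 mm) begins 65 mm behind the grasp point.
Start: joints at [-1.36, 0.351, 1.652, -0, 1.139, -0.085], TCP at [0.16, -0.526, 0.219] pointing down, gripper open.
Joint ranges: [-2.75, 2.75], [-0.79, 2.1], [0.01, 2.65], [-1.57, 4.71], [0.07, 3.14], [-2.87, 2.87]. Speed limits (rad/s): [2.22, 2.22, 2.79, 3.14, 3.14, 3.14].

### API

Orientations are given as a unit quaternion [x, y, z, w].
In Python, from station import telemetry, vision, ctrl, spotter gives the robot as it stands. The module is installed in compiled form; this text tells all that it offers.
- The arm moves only by the tool apply_moves, never from a script. Its argument "plan" is one flat list of numbers, 6 for each row, row after row: the shift along the tool's x, y, z in units of 40 mm (1.0 is 40 mm), then the turn, a rotation vector about the tool's x, y, z in units of 5 degrees (1.0 is 5 degrees). In form: [dx, dy, dz, rx, ry, rz, dx, dy, dz, rx, ry, rz, ...]. A call has 1 to 5 rows; each row shifts and turns the commanded pose from where the row before left it, along the tool's axes as they then stand; what a row does not reach is not made up. A row lasts 1/10 s, in which the tool goes at most 50 mm and 8.59 degrees, less where a joint would pass 70% of its speed; a pose out of reach is approached as far as the arm can. A call is refused whole if a number of a shift passes 1 or a number of a turn 1, either way. A call with a gripper value outside its range is refused whole. "gripper" is the gripper's target within -1 to 1 (shut at 1, half-way at 0, fully open at -1), set as the call begins (left out, the last holds). The fingers move at their own pace and stop on an object; "newtons" is the grip in N (left out, the last holds). Time passes only in rows, so rows that do not move let the fingers close. It gives the time, the measured TCP pose, the force and the opening at its end, in the units of the state.
- telemetry.read_state(): the state, without advancing time (a new reading comes with each control period).
- vision.capture(name): name is "scene" or "top"; returns (picture, depth): 480x640x3 uint8, blue, green, red; 480x640 float32, m along the optical axis (not along the pixel's ray), 0 where there is no reading.
- vision.camera_params(name): a dict with "K" (3x3 intrinsics, pixels), "D" ([k1, k2, p1, p2, k3] as OpenCV has them; the pictures are not rectified), "world_to_cam" (4x4, takes a point from world to camera coordinates). Camera axes: x right, y down, z forward; pixel columns grow to the right and rows downward; lengths in m; the calibration is good to about 2 mm. A picture is of the moment at which its call begins. camera_params takes no time and is no camera call.
- ctrl.close_job(): hands the job in, once; it reports no verdict.
Trained networks look in the newest picture that a camera, given by its name, has taken for a name from the list of things; names that differ only in an ending like _2 or _b are one class to them, and where a whole thing is asked for, a point or a joint stands for the part that bears it (a point fixed in the world has none). Each returns a list of dicts, best first, with "confidence" (0 to 1); they miss things now and then, are a little off and sometimes report something else, mostly with a low value. They report only what shows in the picture. A call takes as long as a camera call. They do not tell look-alikes from the thing itself.
- spotter.recognise(camera, target): "bbox" ([left, top, width, height] as shares, 0 to 1, of the picture: columns of its width, rows of its height, round what is visible of it).
- spotter.outline_of(camera, target): "pixels" (480x640 bool, what is visible of it) and "bbox" ([left, top, width, height] as shares, 0 to 1, of the picture: columns of its width, rows of its height, round what is visible of it).
- spotter.landmark_of(camera, target): "position" ([column, row] as shares, 0 to 1, of the picture: columns of its width, rows of its height: a listed point, or the origin of a listed thing).
The state is a dict: "time_s": time; "qpos": joint angles; "dq": joint speeds; "joint_torque": joint torques, N m; "tool_pos": TCP position; "tool_rot": TCP orientation; "wrist_force": force on the tool from outside, world axes, zero at the start; "ft_torque": the same for the moment, N m; "width": opening from 0.0 (shut) to 1.0 (fully open).
Only numpy, scipy, OpenCV 4.12 (cv2) and the standard library are available. Lean on these libraries where they do the work, as an engineer would, in place of code of your own. Each camera call takes 0.05 s, during which the arm holds its last target.

### The job

Of the three metal tubes standing on the mat, pick the middle-sized one, which is the one that fits the round port of the white illuminator, seat it fully home in the port and let go of it. Only then slide the illuminator's spring-loaded shutter by its upright black tab to half of its travel (tab's pointers at the long middle mark) and finish while holding it there with the fingers: it shuts by itself if let go. Leave everything else where it stands, the other two tubes included.

Things in the scene. Friction and masses are not known exactly. Their poses are not given: they have to be found in the camera images.
- illuminator: white bench illuminator fixed to the bench, 140 mm (its x) by 280 mm (its y), deck 50 mm above the bench. Origin: centre of its underside, on the bench; z up. At its -y end a square dark steel block, 74 x 74 mm, rises to 80 mm above the bench with the port in it; the shutter slides along its y axis towards +y, away from the port, between two low rails. Short marks on the deck show shutter closed and fully open, the long middle mark half travel
- port (a point): centre of the mouth of the round port, a blind upright hole 34 mm in diameter and 16 mm deep with a 2 mm chamfer, in the top of the dark block; axes as the illuminator's; the mouth is 80 mm above the bench, at y = -85 mm in the illuminator's frame. A tube fully home has its underside 16 mm below this point and stands 29 mm out of the block
- tube_small: plain aluminium tube closed by a lens on top, 26 mm outside diameter, 45 mm tall, the smallest of three look-alikes standing upright in a row (in any order, about 75 mm apart, at least 55 mm) on the grey mat. Origin: centre of its underside; z along the tube, up
- tube_medium: plain aluminium tube closed by a lens on top, 32 mm outside diameter, 45 mm tall, the middle-sized of three look-alikes standing upright in a row (in any order, about 75 mm apart, at least 55 mm) on the grey mat. Origin: centre of its underside; z along the tube, up. About 40 to 80 g
- tube_large: plain aluminium tube closed by a lens on top, 38 mm outside diameter, 45 mm tall, the largest of three look-alikes standing upright in a row (in any order, about 75 mm apart, at least 55 mm) on the grey mat. Origin: centre of its underside; z along the tube, up
- tab_top (a point): centre of the top face of the shutter's upright black tab, 96 mm above the bench; moves with the shutter. The tab is 30 mm wide (illuminator's x), 12 mm thick (illuminator's y, the sliding direction) and its sides are clear from 12 to 46 mm above the deck (62 to 96 mm above the bench); 105 mm from the port's centre when shut. It may be pinched or pushed
- shutter (a joint): travel of the shutter in m: 0 shut, 0.05 fully open against the stop, 0.025 half travel; grows as the tab moves along the illuminator's +y. A spring shuts it: about 3 N at 0, rising evenly to about 7 N at half and 11 N at fully open
- mat: grey mat fixed on the bench, 270 mm (its x) by 170 mm (its y), 4 mm thick; origin: centre of its underside, on the bench. The three tubes stand in a row along its x axis, on its middle line
- lens_cap: bystander: black lens cap, a disc 32 mm across and 10 mm high, lying on the mat beside the tubes. Origin: on its underside
- oil_bottle: bystander: small amber bottle, 34 mm across, 75 mm high, far side of the bench. Origin: on its underside
- slide_box: bystander: closed grey box 85 x 100 x 35 mm, near left. Origin: on its underside
- petri_dish: bystander: clear shallow dish 90 mm across, 15 mm high, beyond the mat. Origin: on its underside
- jar: bystander: glass jar 56 mm across, 75 mm high, right of the mat. Origin: on its underside
- tip_box: bystander: closed white box 80 x 120 x 55 mm, left of the illuminator. Origin: on its underside
- brush: bystander: small brush lying on the far side of the bench. Origin: on its underside
There are look-alikes about, which are no part of the job. What is shaped like the tube_medium but orange is not meant.

How it is judged:
On the way, in this order (a step that is already met when the one before it is completed fails the run):
1. the middle-sized tube is fully home in the port and let go (horizontal distance between tube_medium and port below 0.004 m and z of tube_medium in the frame of port below -0.012 m and angle between tube_medium's own z axis and vertical below 0.1 rad and contact force between the fingers and tube_medium below 0.1 N and value of joint shutter below 0.004 m), for 0.2 s.
2. the shutter is held at half travel by the fingers, the tube in the port (horizontal distance between tube_medium and port below 0.004 m and z of tube_medium in the frame of port below -0.012 m and angle between tube_medium's own z axis and vertical below 0.1 rad and value of joint shutter between 0.021 and 0.029 m and contact force between the fingers and shutter above 2 N), for 0.3 s.
At the end, for the whole second after the job is handed in: The middle-sized tube stands upright, fully home in the port (underside at least 12 mm below its mouth, within 4 mm of its centre), let go and at rest; the shutter is still, at 25 mm of its 50 mm travel, give or take 4 mm, held there by the fingers (over 2 N on the shutter) and by nothing else (all of step 2 and contact force between the fingers and tube_medium below 0.1 N and linear speed of tube_medium below 0.02 m/s and velocity of joint shutter between -0.01 and 0.01 m/s and contact force between each of tube_small, tube_medium, tube_large, lens_cap, oil_bottle, slide_box, petri_dish, jar, tip_box, brush and shutter below 0.2 N); the arm keeps its last pose, push and grip.
It fails at once if the shutter is opened (over 8 mm) while the tube is not in the port (value of joint shutter above 0.008 m and not (horizontal distance between tube_medium and port below 0.004 m and z of tube_medium in the frame of port below -0.012 m and angle between tube_medium's own z axis and vertical below 0.1 rad)).
It fails at once if another tube or a bystander is shifted by more than 30 mm (distance of any of tube_small, tube_large, lens_cap, oil_bottle, slide_box, petri_dish, jar, tip_box, brush from where it was at the start of the episode above 0.03 m).
It also fails if it takes over 40 s, if anything falls off the work surface, if the arm or the gripper's body presses on something with over 40 N, if the wrist force passes 120 N, or if a joint passes its speed limit or range.

## Working session

There is one attempt and no reset: what is moved stays moved. The work goes in short steps, Python scripts to look and compute and a tool call to move; the robot and the scene stay as the last step left them, time stands still between calls to the robot, and variables do not carry over. Pictures are saved under pics/ and viewed, and the job is handed in when it is done.

Besides the shell and the picture viewer there is one more tool, called after "Request:" by a JSON object that holds its "method" and its "body". apply_moves: Moves the arm, as the interface text tells. Its arguments: {"type":"object","properties":{"plan":{"type":"array","items":{"type":"number"}},"gripper":{"type":"number"},"newtons":{"type":"number"}},"required":["plan"]}

```bash
mkdir -p pics
cat > h.py <<'E'
import numpy as np, cv2
from station import telemetry, vision, ctrl, spotter
from scipy.spatial.transform import Rotation as R
def st():
    s=telemetry.read_state()
    print({k:np.round(v,4).tolist() for k,v in s.items()})
    return s
def ray(cam,uv):
    p=vision.camera_params(cam);K=np.array(p["K"]);D=np.array(p["D"]);T=np.array(p["world_to_cam"])
    n=cv2.undistortPoints(np.array(uv,float).reshape(-1,1,2),K,D).reshape(-1,2)
    d=np.c_[n,np.ones(len(n))]
    Rm=T[:3,:3];t=T[:3,3]
    return -Rm.T@t, d@Rm   # origin, dirs with unit depth
def atz(cam,uv,z):
    o,d=ray(cam,uv); return o+d*((z-o[2])/d[:,2])[:,None]
def proj(cam,P):
    p=vision.camera_params(cam);T=np.array(p["world_to_cam"])
    r,_=cv2.Rodrigues(T[:3,:3]); return cv2.projectPoints(np.array(P,float).reshape(-1,3),r,T[:3,3],np.array(p["K"]),np.array(p["D"]))[0].reshape(-1,2)
E
python3 - <<'E'
from h import *
st()
for c in("scene","top"):
    im,d=vision.capture(c); cv2.imwrite(f"pics/{c}0.png",im); np.save(f"pics/{c}0.npy",d)
    print(c,ray(c,[[320,240]]))
    for n in ("tube_medium","tube_small","tube_large","illuminator","mat","port","tab_top"):
        r=spotter.landmark_of(c,n); print(n,[(np.round(np.array(x["position"])*[640,480],1).tolist(),round(x["confidence"],2)) for x in r][:6])
E
```

```text
{'time_s': 0.0, 'qpos': [-1.3596, 0.3512, 1.6524, -0.0, 1.1391, -0.0846], 'dq': [-0.0008, 0.0013, 0.0013, 0.0011, -0.0005, 0.0003], 'joint_torque': [0.0012, -49.7319, -28.5256, 0.0699, 0.0256, -0.0001], 'tool_pos': [0.1603, -0.5258, 0.2181], 'tool_rot': [0.9891, 0.1474, -0.0, -0.0006], 'wrist_force': [0.414, 0.3561, -0.2934], 'ft_torque': [0.0191, -0.068, -0.0305], 'width': 1.0004}
scene (array([ 1.43137974, -0.27172788,  0.82318387]), array([[-0.75918985,  0.20274888, -0.6185458 ]]))
tube_medium [([238.9, 233.7], 0.78), ([234.9, 261.9], 0.52), ([213.5, 236.7], 0.5)]
tube_small [([236.7, 282.4], 0.54)]
tube_large [([233.0, 306.2], 0.86)]
illuminator [([391.6, 250.0], 0.57)]
mat [([238.1, 285.5], 0.84), ([485.2, 218.1], 0.37)]
port []
tab_top [([402.2, 216.0], 0.58)]
top (array([ 0.30276948, -0.0135535 ,  1.24682003]), array([[ 0.22414904,  0.00829026, -0.97470268]]))
tube_medium [([399.0, 332.8], 0.53), ([409.4, 286.2], 0.52), ([427.6, 332.1], 0.49)]
tube_small [([403.8, 259.5], 0.49)]
tube_large [([410.2, 233.2], 0.6)]
illuminator [([261.1, 270.8], 0.8)]
mat [([406.5, 260.5], 0.98), ([155.2, 296.4], 0.47)]
port [([287.0, 270.2], 0.97)]
tab_top [([250.2, 262.7], 0.63)]
```

Run:
```python
import cv2
for c,(x,y,w,h) in {"scene":(140,150,320,240),"top":(180,160,320,240)}.items():
    im=cv2.imread(f"pics/{c}0.png"); cv2.imwrite(f"pics/{c}0c.png",cv2.resize(im[y:y+h,x:x+w],None,fx=2.5,fy=2.5,interpolation=cv2.INTER_CUBIC))
```

```text
(no output)
```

View pics/scene0.png

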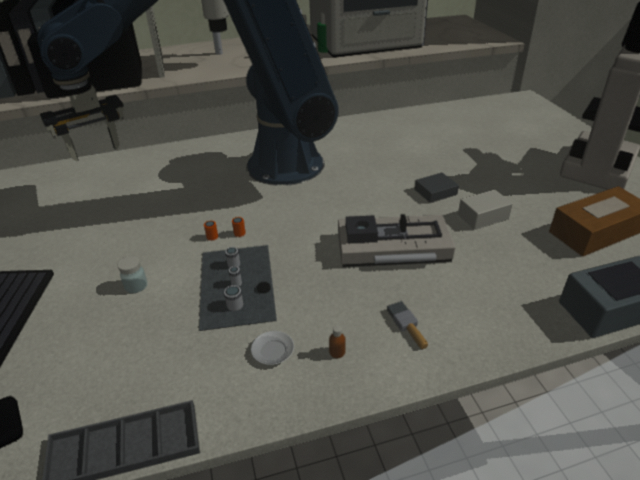

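View pics/top0.png

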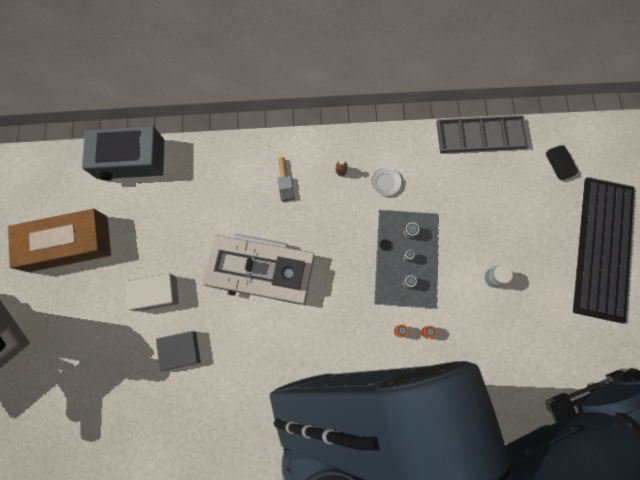

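```bash
sleep 1
```

```text
(no output)
```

View pics/top0c.png

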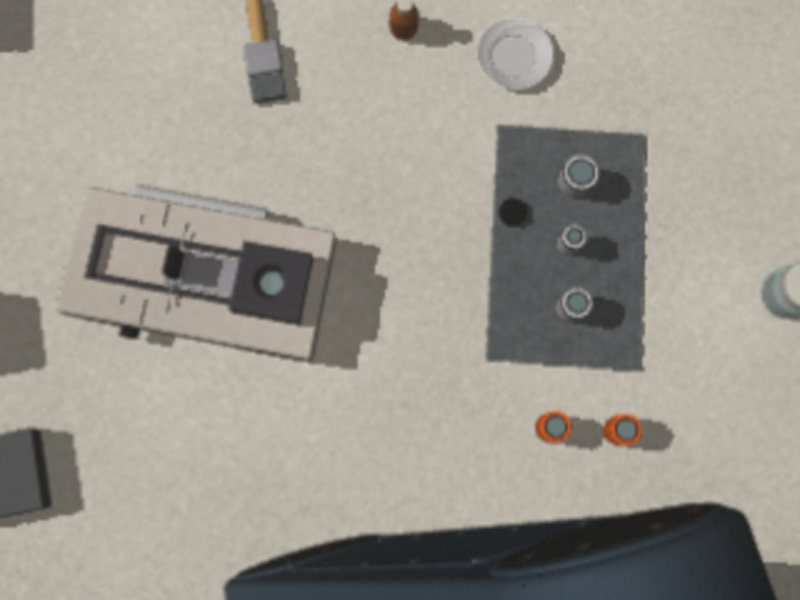

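View pics/scene0c.png

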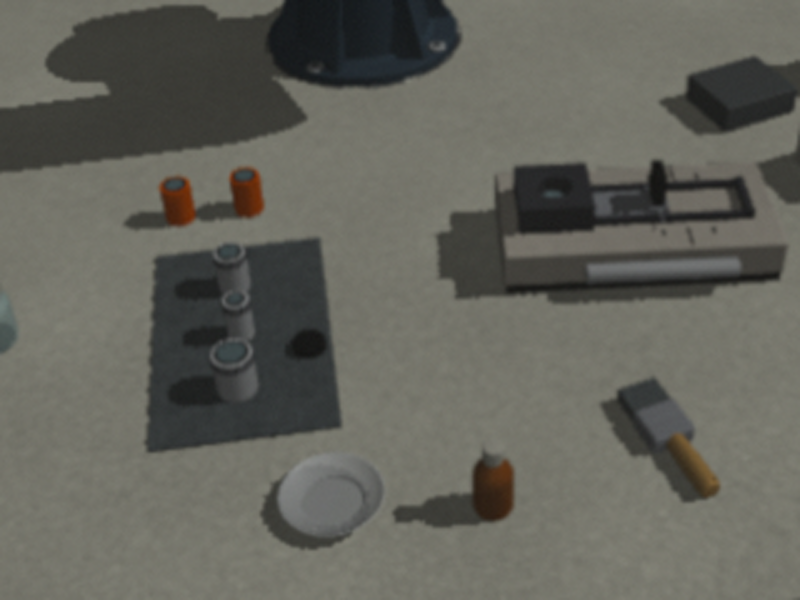

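Run:
```python
from h import *
# tubes tops by depth cloud
def cloud(c):
    d=np.load(f"pics/{c}0.npy"); v,u=np.mgrid[0:480,0:640]; o,r=ray(c,np.c_[u.ravel(),v.ravel()]); P=o+r*d.reshape(-1,1); return P.reshape(480,640,3),d
for c in("top","scene"):
    P,d=cloud(c)
    for nm,uv in dict(L=(412,229),S=(410,255),M=(411,281)).items():
        ctr=atz("top",[uv],0.049)[0]
        if c=="top": print(nm,ctr.round(4))
        m=(np.linalg.norm(P[...,:2]-ctr[:2],axis=2)<0.03)&(d>0)&(P[...,2]>0.042)&(P[...,2]<.06)
        Q=P[m]; q=Q[:,:2].astype(np.float32)
        (cx,cy),rr=cv2.minEnclosingCircle(q); print(c,nm,len(q),Q.mean(0).round(4),"circ",round(cx,4),round(cy,4),"dia",round(2*rr,4), "z",np.percentile(Q[:,2],[10,50,90]).round(4))
    print(c,"floor z",np.median(P[...,2][(abs(P[...,0]-.5)<.1)&(abs(P[...,1])<.05)&(d>0)]))
    # illuminator block top, deck, tab
    m=(d>0)&(P[...,2]>0.074)&(P[...,2]<0.086)&(abs(P[...,0]-.4)<.25)&(P[...,1]>-.05)&(P[...,1]<.25)
    q=P[m]; print(c,"block",len(q),q.mean(0).round(4),cv2.minAreaRect(q[:,:2].astype(np.float32)*1000))
    m=(d>0)&(P[...,2]>0.046)&(P[...,2]<0.054)&(abs(P[...,0]-.4)<.25)&(P[...,1]>-.05)&(P[...,1]<.22)
    q=P[m]; print(c,"deck",len(q),cv2.minAreaRect(q[:,:2].astype(np.float32)*1000))
    m=(d>0)&(P[...,2]>0.089)&(P[...,2]<0.102)&(abs(P[...,0]-.4)<.25)&(P[...,1]>-.05)&(P[...,1]<.25)
    q=P[m]; print(c,"tab",len(q),q.mean(0).round(4) if len(q) else 0)
im=cv2.imread("pics/top0.png")
t=cv2.resize(im[215:300,370:450],None,fx=7,fy=7,interpolation=cv2.INTER_CUBIC); cv2.imwrite("pics/tubes.png",t)
t=cv2.resize(im[225:310,195:320],None,fx=6,fy=6,interpolation=cv2.INTER_CUBIC); cv2.imwrite("pics/illu.png",t)
```

```text
L [ 0.5945 -0.2566  0.049 ]
top L 158 [ 0.5947 -0.2557  0.0496] circ 0.5951 -0.257 dia 0.0403 z [0.0462 0.0497 0.0531]
S [ 0.5226 -0.244   0.049 ]
top S 79 [ 0.5239 -0.2418  0.0493] circ 0.5244 -0.2425 dia 0.0269 z [0.0467 0.0494 0.0527]
M [ 0.4522 -0.2397  0.049 ]
top M 121 [ 0.4524 -0.2374  0.0493] circ 0.4525 -0.2379 dia 0.0327 z [0.046  0.0493 0.0528]
top floor z 0.00046265861122607443
top block 687 [0.4901 0.087  0.0797] ((498.0810852050781, 117.1529769897461), (140.4732666015625, 74.47206115722656), 75.87347412109375)
top deck 2184 ((501.4826965332031, 134.16085815429688), (210.58767700195312, 140.4114990234375), 76.1528549194336)
top tab 54 [0.5146 0.1867 0.0949]
scene L 186 [ 0.5979 -0.2559  0.0485] circ 0.5951 -0.2552 dia 0.0403 z [0.0449 0.0489 0.051 ]
scene S 78 [ 0.5271 -0.241   0.0471] circ 0.5254 -0.2417 dia 0.0287 z [0.0447 0.0475 0.049 ]
scene M 105 [ 0.455  -0.2366  0.0473] circ 0.4533 -0.237 dia 0.0371 z [0.0448 0.0474 0.0498]
scene floor z -0.0013053598769803276
scene block 532 [0.4942 0.0918 0.0785] ((499.49005126953125, 122.1845703125), (147.1310577392578, 80.90209197998047), 76.55663299560547)
scene deck 1502 ((503.04473876953125, 134.22158813476562), (208.81175231933594, 144.43829345703125), 76.37627410888672)
scene tab 43 [0.5166 0.188  0.0938]
```

View pics/tubes.png

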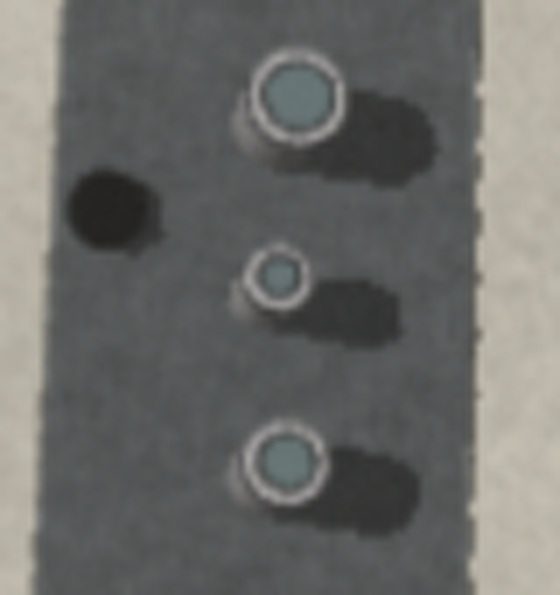

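View pics/illu.png

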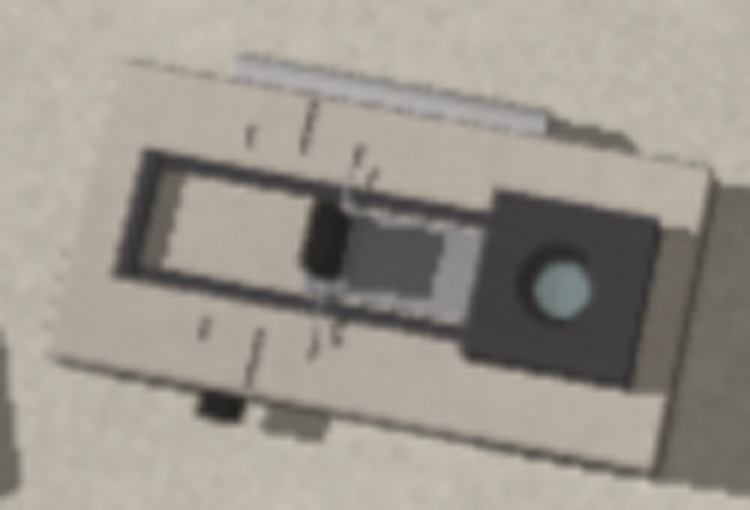

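Run:
```python
from h import *
def cloud(c):
    d=np.load(f"pics/{c}0.npy"); v,u=np.mgrid[0:480,0:640]; o,r=ray(c,np.c_[u.ravel(),v.ravel()]); P=o+r*d.reshape(-1,1); return P.reshape(480,640,3),d
for c in("top","scene"):
    P,d=cloud(c)
    m=(d>0)&(P[...,2]>0.071)&(P[...,2]<0.089)&(np.linalg.norm(P[...,:2]-[.484,.083],axis=2)<.06)
    q=P[m]; print(c,len(q),q.mean(0).round(4),cv2.minAreaRect(q[:,:2].astype(np.float32)*1000))
# from image corners (top, 6x crop)
f=lambda a,s,o:(np.array(a,float)+.5)/s-.5+np.array(o)
cor=f([[495,190],[660,218],[632,385],[463,355]],6,(195,225))
W=atz("top",cor,.08); print(W.round(4),W.mean(0).round(4),[np.linalg.norm(W[i,:2]-W[i-1,:2]).round(4) for i in range(4)])
def yaw(a,b): e=W[b]-W[a]; return np.degrees(np.arctan2(e[1],e[0])).round(2)
print("edge dirs",yaw(0,1),yaw(3,2),yaw(3,0),yaw(2,1))
dc=f([[125,62],[712,165],[655,475],[50,360]],6,(195,225)); W=atz("top",dc,.05); print(W.round(4),W.mean(0).round(4),[np.linalg.norm(W[i,:2]-W[i-1,:2]).round(4) for i in range(4)]);print("edge dirs",yaw(0,1),yaw(3,2),yaw(3,0),yaw(2,1))
print("marks mid", atz("top",f([[309,127],[255,357]],6,(195,225)),.05).round(4))
print("tab top", atz("top",f([[326,225]],6,(195,225)),.096).round(4))
print("landmark port",atz("top",[[287.0,270.2]],.08).round(4),"tab",atz("top",[[250.2,262.7]],.096).round(4))
im=cv2.imread("pics/scene0.png")
t=cv2.resize(im[205:275,330:460],None,fx=6,fy=6,interpolation=cv2.INTER_CUBIC); cv2.imwrite("pics/illus.png",t)
```

```text
top 688 [0.4893 0.0851 0.0796] ((490.145263671875, 85.22077941894531), (74.49065399169922, 74.57645416259766), 76.10564422607422)
scene 547 [0.4938 0.0856 0.0779] ((491.2716064453125, 86.5633773803711), (74.20759582519531, 80.93834686279297), 75.7535171508789)
[[0.5338 0.1115 0.08  ]
 [0.5172 0.0398 0.08  ]
 [0.4448 0.0551 0.08  ]
 [0.462  0.1276 0.08  ]] [0.4895 0.0835 0.08  ] [np.float64(0.0736), np.float64(0.0736), np.float64(0.074), np.float64(0.0745)]
edge dirs -103.04 -103.3 -12.65 -12.0
[[0.6088 0.2815 0.05  ]
 [0.5456 0.0166 0.05  ]
 [0.4084 0.0485 0.05  ]
 [0.4742 0.315  0.05  ]] [0.5092 0.1654 0.05  ] [np.float64(0.1387), np.float64(0.2724), np.float64(0.1409), np.float64(0.2745)]
edge dirs -103.42 -103.88 -13.95 -13.09
marks mid [[0.5736 0.198  0.05  ]
 [0.4704 0.2237 0.05  ]]
tab top [[0.5195 0.1832 0.096 ]]
landmark port [[0.4952 0.0868 0.08  ]] tab [[0.5176 0.1799 0.096 ]]
```

View pics/illus.png

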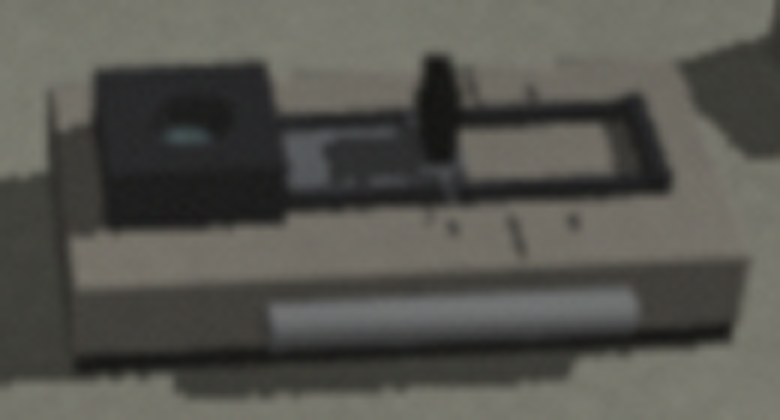

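```bash
cat >> h.py <<'E'
def moves(target,yawline=None,n=None):
    """rows (tool units) to target TCP with tool down, tool y line along world angle 90+yawline deg"""
    s=telemetry.read_state(); Rc=R.from_quat(s["tool_rot"]); p=np.array(s["tool_pos"])
    if yawline is None: Rt=Rc
    else:
        a=np.radians(yawline); y=-np.array([-np.sin(a),np.cos(a),0]); z=np.array([0,0,-1.]); Rt=R.from_matrix(np.c_[np.cross(y,z),y,z])
    rv=(Rc.inv()*Rt).as_rotvec(degrees=True)/5
    d=(np.array(target)-p)
    k=n or int(np.ceil(max(np.linalg.norm(d)/.036,np.abs(rv).max()/.95,1)))
    cur=Rc; step=R.from_rotvec(np.radians(rv*5/k))
    for i in range(k):
        print(np.round(cur.inv().apply(d/k)/.04,2).tolist()+np.round(rv/k,2).tolist()); cur=cur*step
E
python3 -c "
from h import *
moves([0.4527,-0.2385,0.14],-13.8)"
```

```text
[0.76, -0.4, 0.16, -0.0, -0.0, 0.51]
[0.74, -0.43, 0.16, -0.0, -0.0, 0.51]
[0.72, -0.46, 0.16, -0.0, -0.0, 0.51]
[0.7, -0.49, 0.16, -0.0, -0.0, 0.51]
[0.67, -0.52, 0.16, -0.0, -0.0, 0.51]
[0.65, -0.55, 0.16, -0.0, -0.0, 0.51]
[0.63, -0.58, 0.16, -0.0, -0.0, 0.51]
[0.6, -0.61, 0.16, -0.0, -0.0, 0.51]
[0.57, -0.64, 0.16, -0.0, -0.0, 0.51]
[0.54, -0.66, 0.16, -0.0, -0.0, 0.51]
[0.51, -0.68, 0.16, -0.0, -0.0, 0.51]
[0.48, -0.71, 0.16, -0.0, -0.0, 0.51]
```

Candidates in the top image:
- Aluminium tubes at (412,229), about 40 mm; (410,255), about 27 mm; and (411,281), about 33 mm.
- Orange look-alikes at (402,331) and (429,332).
- The black lens cap at (385,244).

I'm taking (411,281), the bare aluminium tube about 33 mm across. The close crop confirmed it is the middle-sized one, nearest the robot.

Request:
{"method": "apply_moves", "body": {"plan": [0.76,-0.4,0.16,0,0,0.51,0.74,-0.43,0.16,0,0,0.51,0.72,-0.46,0.16,0,0,0.51,0.7,-0.49,0.16,0,0,0.51,0.67,-0.52,0.16,0,0,0.51], "gripper": -1, "newtons": 20}}

```text
time_s: 1.3
tool_pos: [0.283, -0.4053, 0.1865]
tool_rot: [0.999, 0.036, 0.0, 0.0]
wrist_force: [0.7, 0.4, 0.1]
width: 0.999
```

Request:
{"method": "apply_moves", "body": {"plan": [0.65,-0.55,0.16,0,0,0.51,0.63,-0.58,0.16,0,0,0.51,0.6,-0.61,0.16,0,0,0.51,0.57,-0.64,0.16,0,0,0.51,0.54,-0.66,0.16,0,0,0.51]}}

```text
time_s: 1.8
tool_pos: [0.4049, -0.2853, 0.1545]
tool_rot: [0.997, -0.075, 0.0, 0.0]
wrist_force: [1.0, -0.2, 0.1]
width: 1.0
```

Request:
{"method": "apply_moves", "body": {"plan": [0.51,-0.68,0.16,0,0,0.51,0.48,-0.71,0.16,0,0,0.51,0,0,0,0,0,0,0,0,0,0,0,0]}}

```text
time_s: 2.2
tool_pos: [0.4526, -0.2381, 0.1417]
tool_rot: [0.993, -0.118, -0.0, -0.0]
wrist_force: [0.4, -0.6, 0.6]
width: 0.997
```

```bash
python3 -c "
from h import *
st()
im,d=vision.capture('top'); cv2.imwrite('pics/top1.png',cv2.resize(im[180:380,300:500],None,fx=3,fy=3))
im,d=vision.capture('scene'); cv2.imwrite('pics/scene1.png',cv2.resize(im[150:350,130:350],None,fx=3,fy=3))
moves([0.4527,-0.2385,0.14],-13.8)"
```

```text
{'time_s': 2.2, 'qpos': [-0.5752, 0.3797, 1.8247, -0.0002, 0.9375, 1.232], 'dq': [-0.0318, -0.011, 0.0047, -0.0014, 0.0004, -0.0111], 'joint_torque': [1.7539, -46.9748, -24.8164, 0.1117, -0.0966, 0.2246], 'tool_pos': [0.4526, -0.2381, 0.1417], 'tool_rot': [0.993, -0.1179, -0.0002, -0.0], 'wrist_force': [0.3554, -0.5569, 0.6422], 'ft_torque': [0.0053, 0.0237, -0.0288], 'width': 0.9968}
[0.01, -0.01, 0.05, 0.0, -0.0, 0.03]
```

View pics/scene1.png

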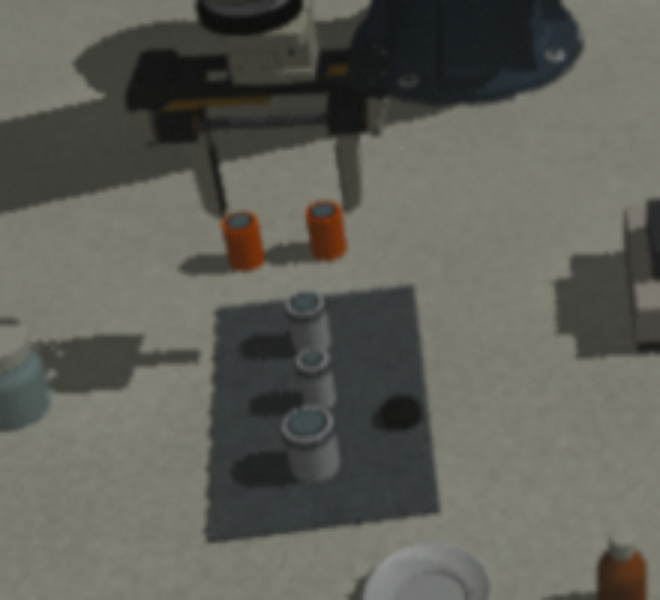

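View pics/top1.png

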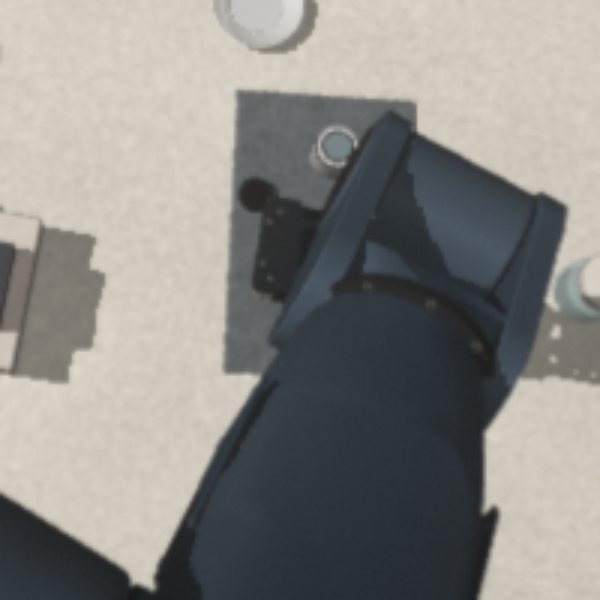

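Request:
{"method": "apply_moves", "body": {"plan": [0,0,0.8,0,0,0,0,0,0.8,0,0,0,0,0,0.8,0,0,0,0,0,0.5,0,0,0,0,0,0,0,0,0]}}

```text
time_s: 2.8
tool_pos: [0.4507, -0.2384, 0.024]
tool_rot: [0.993, -0.119, -0.002, -0.001]
wrist_force: [-0.7, -0.9, 0.4]
width: 0.995
```

```bash
python3 -c "
from h import *
st()
print(proj('scene',[[0.4527,-0.2385,0.14]]))
im,d=vision.capture('scene'); cv2.imwrite('pics/scene2.png',cv2.resize(im[200:320,180:300],None,fx=5,fy=5,interpolation=cv2.INTER_CUBIC))
moves([0.4527,-0.2385,0.024],-13.8)"
```

```text
{'time_s': 2.8, 'qpos': [-0.5779, 0.5754, 1.8861, -0.0001, 0.6841, 1.2325], 'dq': [0.0075, -0.0568, -0.0305, 0.001, 0.0503, 0.0032], 'joint_torque': [0.0841, -49.5807, -17.9948, 0.0292, -0.7437, -0.0005], 'tool_pos': [0.4507, -0.2384, 0.024], 'tool_rot': [0.9928, -0.1194, -0.0018, -0.0008], 'wrist_force': [-0.7257, -0.922, 0.3523], 'ft_torque': [0.0308, 0.0393, 0.0177], 'width': 0.9952}
[[224.86047511 220.44376724]]
[0.02, -0.01, 0.04, -0.01, 0.02, 0.02]
```

View pics/scene2.png

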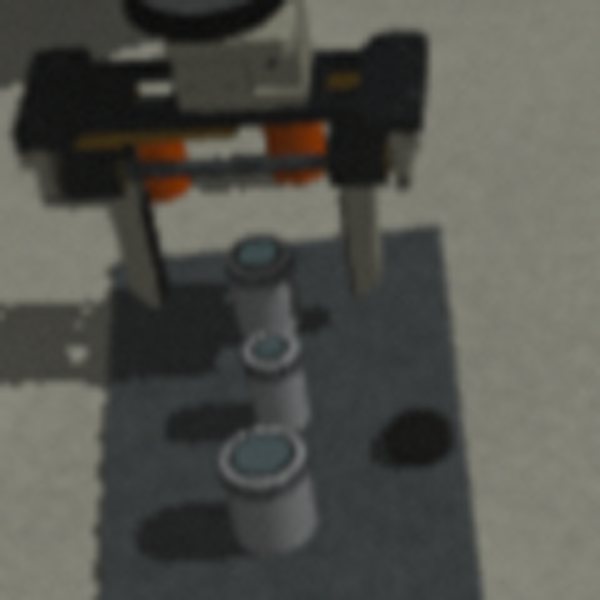

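The medium tube (crop 258,290) stands between the fingers and the small one is clear. I'm closing the gripper.

Request:
{"method": "apply_moves", "body": {"plan": [0,0,0,0,0,0,0,0,0,0,0,0,0,0,0,0,0,0,0,0,0,0,0,0,0,0,0,0,0,0], "gripper": 1, "newtons": 15}}

```text
time_s: 3.35
tool_pos: [0.4526, -0.2384, 0.0262]
tool_rot: [0.993, -0.119, 0.0, 0.0]
wrist_force: [0.7, -0.5, 0.3]
width: 0.62
```

Request:
{"method": "apply_moves", "body": {"plan": [0,0,0,0,0,0,0,0,0,0,0,0,0,0,0,0,0,0]}}

```text
time_s: 3.65
tool_pos: [0.4525, -0.2383, 0.0258]
tool_rot: [0.993, -0.119, -0.0, -0.0]
wrist_force: [-0.7, 0.7, 1.4]
width: 0.364
```

```bash
python3 -c "
from h import *
st()"
```

```text
{'time_s': 3.65, 'qpos': [-0.5758, 0.5726, 1.8845, 0.0, 0.6846, 1.2332], 'dq': [-0.0004, -0.0003, 0.0009, 0.0011, 0.0011, -0.0007], 'joint_torque': [-0.2278, -51.8283, -18.5105, -0.0625, -0.1149, 0.0003], 'tool_pos': [0.4525, -0.2383, 0.0258], 'tool_rot': [0.9929, -0.1188, -0.0, -0.0], 'wrist_force': [-0.7322, 0.7033, 1.4247], 'ft_torque': [0.1304, 0.0089, 0.0172], 'width': 0.3645}
```

Request:
{"method": "apply_moves", "body": {"plan": [0,0,0,0,0,0,0,0,0,0,0,0,0,0,0,0,0,0]}}

```text
time_s: 3.95
tool_pos: [0.4525, -0.2383, 0.0258]
tool_rot: [0.993, -0.119, -0.0, -0.0]
wrist_force: [-0.6, 0.2, 0.3]
width: 0.34
```

Request:
{"method": "apply_moves", "body": {"plan": [0,0,-0.4,0,0,0,0,0,-0.8,0,0,0,0,0,-0.9,0,0,0,0,0,-0.9,0,0,0,0,0,0,0,0,0]}}

```text
time_s: 4.45
tool_pos: [0.4543, -0.2395, 0.15]
tool_rot: [0.993, -0.119, 0.003, 0.002]
wrist_force: [0.6, -0.4, -2.5]
width: 0.34
```

```bash
python3 -c "
from h import *
st()
im,d=vision.capture('scene'); cv2.imwrite('pics/scene3.png',cv2.resize(im[150:320,150:320],None,fx=3.5,fy=3.5,interpolation=cv2.INTER_CUBIC))
moves([0.490,0.0845,0.135],-13.8)"
```

```text
{'time_s': 4.45, 'qpos': [-0.5758, 0.3681, 1.8176, -0.0, 0.9486, 1.2333], 'dq': [-0.0019, 0.067, 0.059, -0.0016, -0.0767, -0.0011], 'joint_torque': [0.0761, -49.3825, -25.5054, 0.0315, 0.9727, -0.002], 'tool_pos': [0.4543, -0.2395, 0.15], 'tool_rot': [0.9929, -0.1188, 0.0032, 0.0016], 'wrist_force': [0.6386, -0.3665, -2.465], 'ft_torque': [0.0811, -0.0049, 0.0209], 'width': 0.3396}
[-0.1, -0.81, 0.03, 0.0, -0.0, 0.0]
[-0.1, -0.81, 0.03, 0.0, -0.0, 0.0]
[-0.1, -0.81, 0.03, 0.0, -0.0, 0.0]
[-0.1, -0.81, 0.03, 0.0, -0.0, 0.0]
[-0.1, -0.81, 0.03, 0.0, -0.0, 0.0]
[-0.1, -0.81, 0.03, 0.0, -0.0, 0.0]
[-0.1, -0.81, 0.03, 0.0, -0.0, 0.0]
[-0.1, -0.81, 0.03, 0.0, -0.0, 0.0]
[-0.1, -0.81, 0.03, 0.0, -0.0, 0.0]
[-0.1, -0.81, 0.03, 0.0, -0.0, 0.0]
```

View pics/scene3.png

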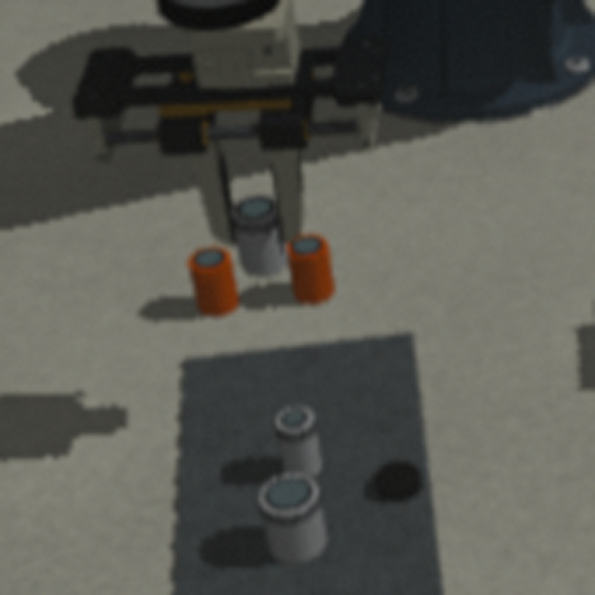

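The tube is held upright (crop 257,235) and the other two are still standing on the mat. I'm carrying it to the port.

Request:
{"method": "apply_moves", "body": {"plan": [-0.1,-0.81,0,0,0,0,-0.1,-0.81,0,0,0,0,-0.1,-0.81,0,0,0,0,-0.1,-0.81,0,0,0,0,-0.1,-0.81,0,0,0,0]}}

```text
time_s: 5.0
tool_pos: [0.4705, -0.0747, 0.1444]
tool_rot: [0.993, -0.119, -0.001, -0.0]
wrist_force: [0.7, -0.3, -1.0]
width: 0.342
```

Request:
{"method": "apply_moves", "body": {"plan": [-0.1,-0.81,0,0,0,0,-0.1,-0.81,0,0,0,0,-0.1,-0.81,0,0,0,0,-0.1,-0.81,0,0,0,0,-0.1,-0.8,0,0,0,0]}}

```text
time_s: 5.5
tool_pos: [0.4893, 0.0869, 0.1444]
tool_rot: [0.993, -0.119, -0.001, 0.0]
wrist_force: [0.5, -0.2, -0.4]
width: 0.343
```

Request:
{"method": "apply_moves", "body": {"plan": [0,0,0.3,0,0,0,0,0,0,0,0,0,0,0,0,0,0,0]}}

```text
time_s: 5.8
tool_pos: [0.4893, 0.0848, 0.1329]
tool_rot: [0.993, -0.119, -0.001, 0.0]
wrist_force: [-0.1, 0.4, -0.2]
width: 0.343
```

```bash
python3 -c "
from h import *
st()
im,d=vision.capture('scene'); np.save('pics/s4.npy',d);cv2.imwrite('pics/scene4f.png',im);cv2.imwrite('pics/scene4.png',cv2.resize(im[150:280,310:470],None,fx=5,fy=5,interpolation=cv2.INTER_CUBIC))
im,d=vision.capture('top'); np.save('pics/t4.npy',d);cv2.imwrite('pics/top4f.png',im);cv2.imwrite('pics/top4.png',cv2.resize(im[200:330,190:350],None,fx=5,fy=5,interpolation=cv2.INTER_CUBIC))
moves([0.490,0.0845,0.108],-13.8)"
```

```text
{'time_s': 5.8, 'qpos': [0.0779, 0.3698, 1.8675, -0.0002, 0.9066, 1.8876], 'dq': [-0.0104, -0.0165, -0.0097, 0.0007, 0.0034, 0.004], 'joint_torque': [0.8607, -45.7817, -23.8026, 0.0116, -0.1256, 0.0025], 'tool_pos': [0.4893, 0.0848, 0.1329], 'tool_rot': [0.9929, -0.1191, -0.0011, 0.0003], 'wrist_force': [-0.1139, 0.3592, -0.1502], 'ft_torque': [0.0433, 0.0367, -0.0147], 'width': 0.3429}
[0.0, 0.0, 0.64, 0.0, 0.01, 0.02]
```

View pics/scene4.png

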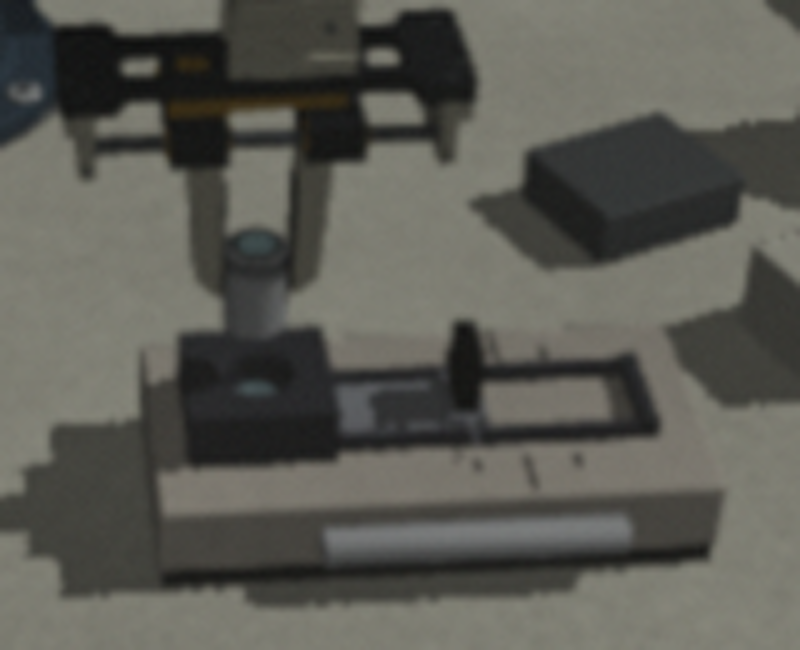

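View pics/top4.png

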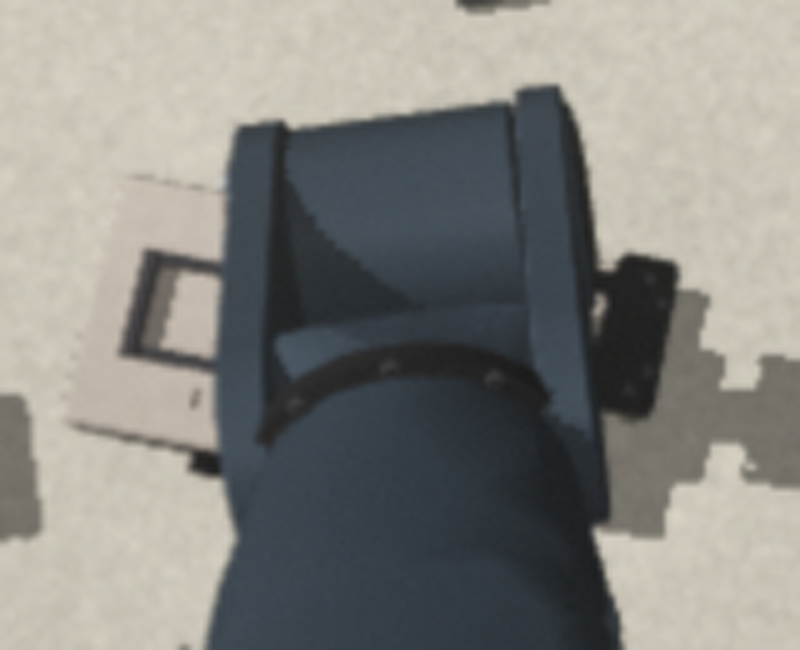

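```bash
python3 -c "
from h import *
im=cv2.imread('pics/scene4f.png')
cv2.imwrite('pics/z4.png',cv2.resize(im[190:245,335:395],None,fx=12,fy=10.9,interpolation=cv2.INTER_CUBIC))
f=lambda a,s,o:(np.array(a,float)+.5)/s-.5+np.array(o)
print('tube',atz('scene',f([[257,244]],5,(310,150)),.156).round(4), 'port',atz('scene',f([[265,373]],5,(310,150)),.08).round(4))
g=im.copy()
# overlay expected port rim & tube rims
def circ(c,r,col):
    t=np.linspace(0,2*np.pi,60);P=np.c_[c[0]+r*np.cos(t),c[1]+r*np.sin(t),np.full(60,c[2])]
    return proj('scene',P)
big=cv2.resize(im[190:260,335:405],None,fx=8.5,fy=8.5,interpolation=cv2.INTER_CUBIC)
for c,r,col in (((.490,.0845,.08),.017,(0,255,0)),((.4893,.0848,.156),.016,(0,0,255)),((.4893,.0848,.111),.016,(0,0,255))):
    p=circ(c,r,col); p=((p-[335,190]+.5)*8.5-.5); cv2.polylines(big,[np.round(p).astype(np.int32)],True,col,1)
cv2.imwrite('pics/ov4.png',big)
"
```

```text
tube [[0.4886 0.0851 0.156 ]] port [[0.4913 0.0902 0.08  ]]
```

View pics/ov4.png

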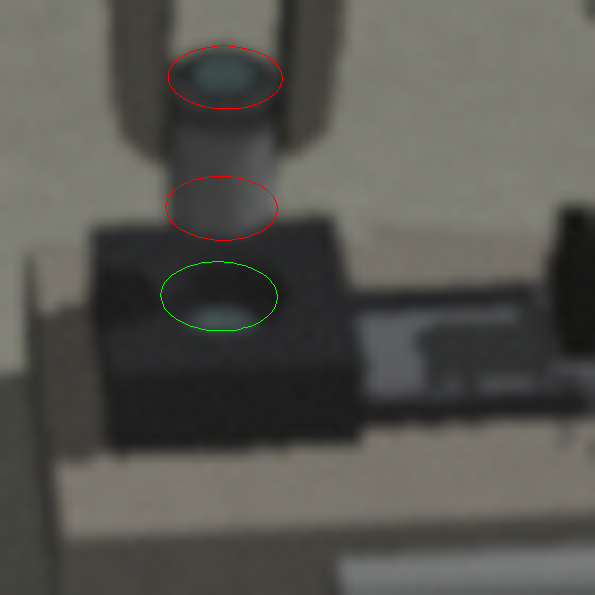

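View pics/z4.png

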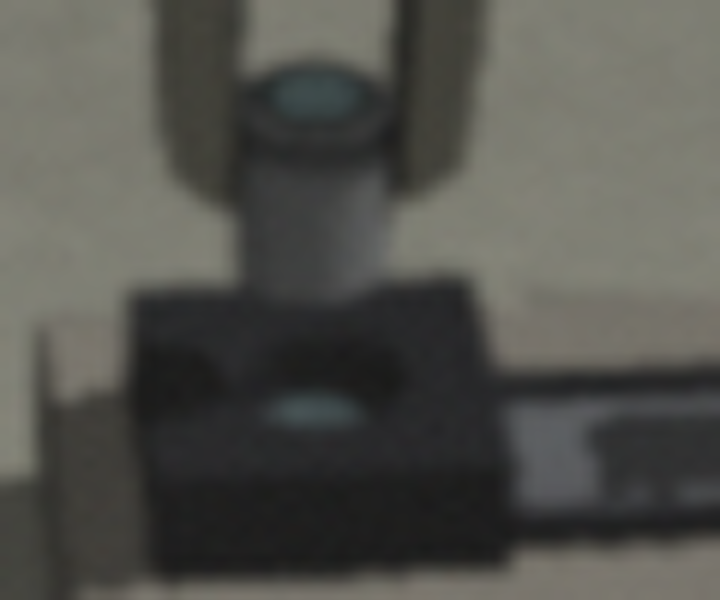

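```bash
python3 -c "
from h import *
def ov(src,cam,x0,y0,w,h,s,out,circs,gain):
    im=cv2.imread(src); c=np.clip(im[y0:y0+h,x0:x0+w].astype(float)*gain,0,255).astype(np.uint8)
    big=cv2.resize(c,None,fx=s,fy=s,interpolation=cv2.INTER_CUBIC); plain=big.copy()
    for cc,r,col in circs:
        t=np.linspace(0,2*np.pi,60);P=np.c_[cc[0]+r*np.cos(t),cc[1]+r*np.sin(t),np.full(60,cc[2])]
        p=(proj(cam,P)-[x0,y0]+.5)*s-.5; cv2.polylines(big,[np.round(p).astype(np.int32)],True,col,1)
    cv2.imwrite(out,np.hstack([plain,big]))
C=[((.490,.0845,.08),.017,(0,255,0)),((.490,.0845,.08),.019,(0,160,0)),((.490,.0845,.064),.017,(255,0,255))]
ov('pics/scene0.png','scene',340,210,44,40,9,'pics/a.png',C,2.5)
ov('pics/top0.png','top',268,252,44,40,9,'pics/b.png',C,2)
"
```

```text
(no output)
```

View pics/a.png

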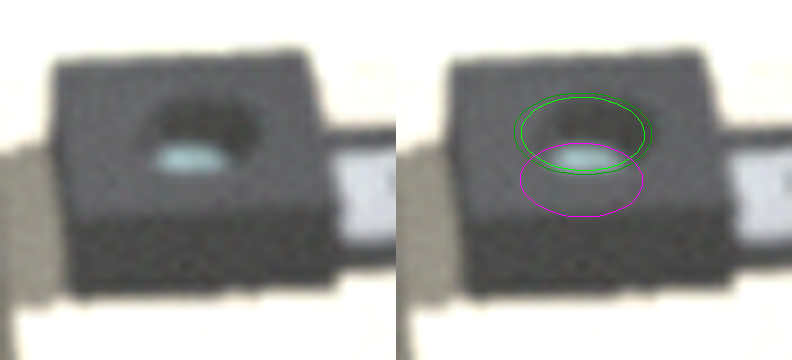

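View pics/b.png

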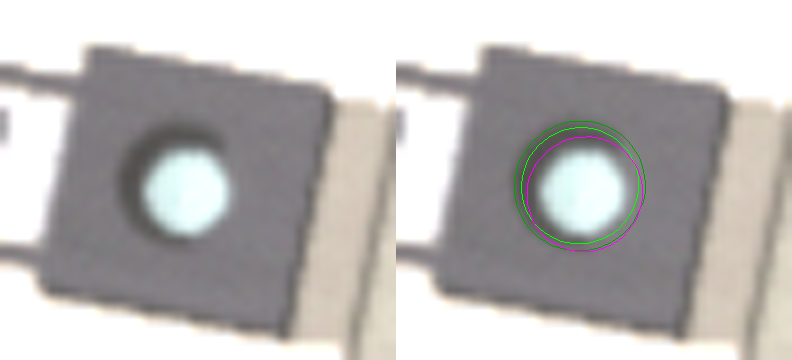

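```bash
python3 -c "
from h import *
def ov(src,cam,x0,y0,w,h,s,out,polys,gain):
    im=cv2.imread(src); c=np.clip(im[y0:y0+h,x0:x0+w].astype(float)*gain,0,255).astype(np.uint8)
    big=cv2.resize(c,None,fx=s,fy=s,interpolation=cv2.INTER_CUBIC)
    for P,col in polys:
        p=(proj(cam,P)-[x0,y0]+.5)*s-.5; cv2.polylines(big,[np.round(p*16).astype(np.int32)],True,col,1,shift=4)
    return big
def illu(px,py,psi,z,x,y): # illuminator coords rel port
    a=np.radians(psi);return [px+x*np.cos(a)-y*np.sin(a),py+x*np.sin(a)+y*np.cos(a),z]
def sq(px,py,psi,z,x0,x1,y0,y1): return [illu(px,py,psi,z,*q) for q in((x0,y0),(x1,y0),(x1,y1),(x0,y1))]
for nm,(px,py) in dict(A=(.490,.0845),B=(.490,.0865)).items():
    h=.037
    pol=[(sq(px,py,-13.8,.08,-h,h,-h,h),(0,255,0)),(sq(px,py,-13.8,.05,-.07,.07,-.055,.225),(0,0,255)),(sq(px,py,-13.8,.096,-.015,.015,.099,.111),(255,0,255))]
    cv2.imwrite(f'pics/s_{nm}.png',ov('pics/scene0.png','scene',332,208,126,62,6.3,'',pol,1.8))
    cv2.imwrite(f'pics/t_{nm}.png',ov('pics/top0.png','top',200,228,122,82,6.3,'',pol,1.2))
"
```

```text
(no output)
```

View pics/s_A.png

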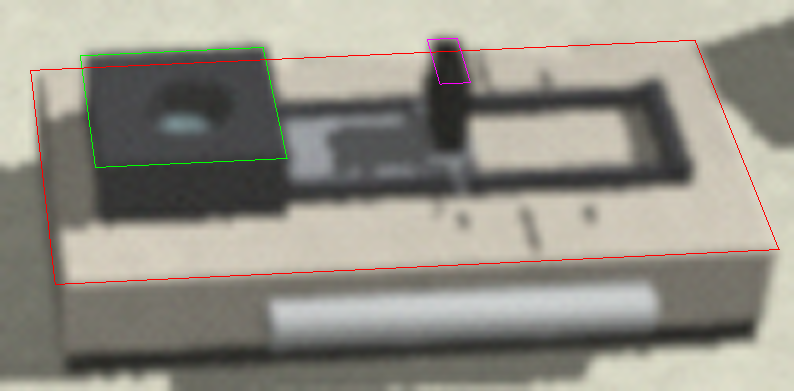

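View pics/s_B.png

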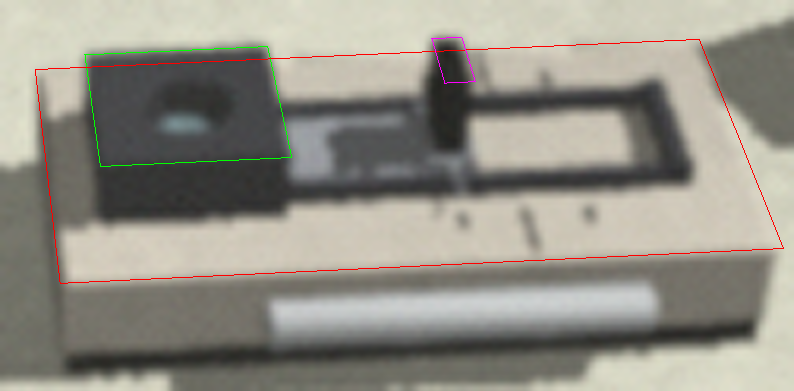

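View pics/t_A.png

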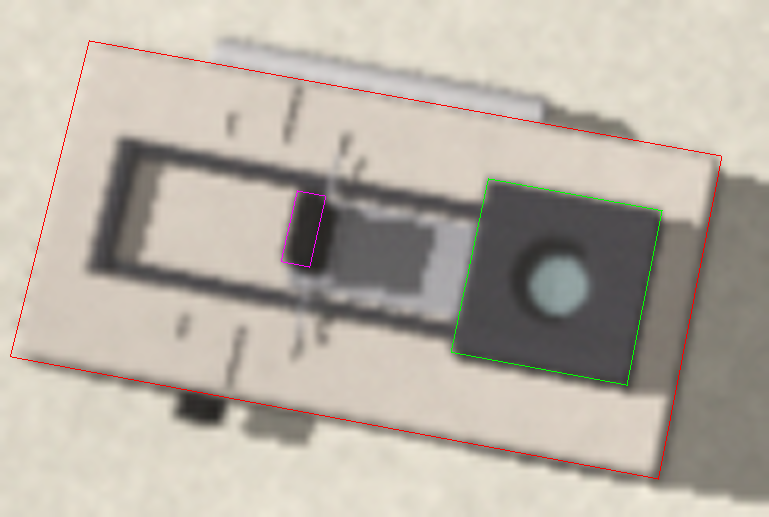

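View pics/t_B.png

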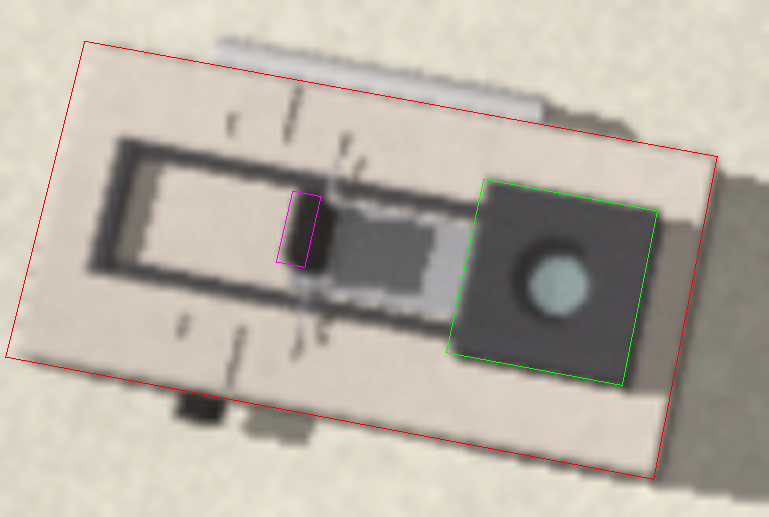

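Request:
{"method": "apply_moves", "body": {"plan": [0.01,-0.01,0.4,0,0,0,0,0,0.3,0,0,0,0,0,0,0,0,0]}}

```text
time_s: 6.2
tool_pos: [0.4896, 0.0853, 0.1045]
tool_rot: [0.993, -0.119, -0.001, 0.0]
wrist_force: [-0.2, -0.3, -0.8]
width: 0.341
```

Request:
{"method": "apply_moves", "body": {"plan": [0,0,0.05,0,0,0,0,0,0.05,0,0,0,0,0,0.05,0,0,0,0,0,0,0,0,0]}}

```text
time_s: 6.6
tool_pos: [0.4904, 0.086, 0.0999]
tool_rot: [0.993, -0.119, -0.0, -0.0]
wrist_force: [0.1, 1.1, -0.9]
width: 0.336
```

Request:
{"method": "apply_moves", "body": {"plan": [0,0,0.05,0,0,0,0,0,0.05,0,0,0,0,0,0,0,0,0]}}

```text
time_s: 6.9
tool_pos: [0.4903, 0.086, 0.0955]
tool_rot: [0.993, -0.119, -0.0, -0.0]
wrist_force: [-1.6, 1.9, -2.1]
width: 0.341
```

```bash
python3 -c "
from h import *
st()"
```

```text
{'time_s': 6.9, 'qpos': [0.0799, 0.4305, 1.891, 0.0002, 0.8204, 1.8889], 'dq': [-0.0007, 0.0007, -0.0028, -0.0009, 0.0046, 0.001], 'joint_torque': [-0.9573, -48.5551, -22.7518, -0.4153, -0.2893, 0.009], 'tool_pos': [0.4903, 0.086, 0.0955], 'tool_rot': [0.9929, -0.1189, -0.0002, -0.0], 'wrist_force': [-1.587, 1.8947, -2.1109], 'ft_torque': [0.4863, 0.2165, 0.0104], 'width': 0.3406}
```

Request:
{"method": "apply_moves", "body": {"plan": [0,-0.02,0.08,0,0,0,0,0,0.08,0,0,0,0,0,0,0,0,0]}}

```text
time_s: 7.2
tool_pos: [0.4906, 0.0865, 0.089]
tool_rot: [0.993, -0.119, -0.0, 0.0]
wrist_force: [-1.3, 0.9, -1.7]
width: 0.335
```

Request:
{"method": "apply_moves", "body": {"plan": [0,0,0.06,0,0,0,0,0,0,0,0,0]}}

```text
time_s: 7.4
tool_pos: [0.4906, 0.0866, 0.0868]
tool_rot: [0.993, -0.119, -0.0, 0.0]
wrist_force: [-0.6, 1.3, -0.8]
width: 0.337
```

Request:
{"method": "apply_moves", "body": {"plan": [0,0,0.04,0,0,0,0,0,0,0,0,0]}}

```text
time_s: 7.6
tool_pos: [0.4907, 0.0866, 0.0857]
tool_rot: [0.993, -0.119, 0.0, 0.0]
wrist_force: [-2.5, 0.1, 3.5]
width: 0.343
```

Request:
{"method": "apply_moves", "body": {"plan": [0,0,0.03,0,0,0,0,0,0,0,0,0]}}

```text
time_s: 7.8
tool_pos: [0.4911, 0.0865, 0.0852]
tool_rot: [0.993, -0.119, 0.001, 0.0]
wrist_force: [-4.9, -0.9, 14.6]
width: 0.344
```

Force rose to 14.6 N at the expected home height, so the tube has bottomed. I'll ease off and let go.

Request:
{"method": "apply_moves", "body": {"plan": [0,0,-0.03,0,0,0,0,0,0,0,0,0]}}

```text
time_s: 8.0
tool_pos: [0.491, 0.0866, 0.0856]
tool_rot: [0.993, -0.119, 0.0, -0.0]
wrist_force: [0.2, 0.4, -0.3]
width: 0.346
```

Request:
{"method": "apply_moves", "body": {"plan": [0,0,0,0,0,0,0,0,0,0,0,0,0,0,0,0,0,0], "gripper": -0.2}}

```text
time_s: 8.3
tool_pos: [0.4907, 0.0867, 0.0854]
tool_rot: [0.993, -0.119, 0.0, -0.0]
wrist_force: [-0.4, 0.0, -0.3]
width: 0.551
```

Request:
{"method": "apply_moves", "body": {"plan": [0,0,0,0,0,0,0,0,-0.5,0,0,0,0,0,-0.8,0,0,0,0,0,-0.5,0,0,0,0,0,0,0,0,0]}}

```text
time_s: 8.8
tool_pos: [0.492, 0.0868, 0.1598]
tool_rot: [0.993, -0.119, 0.002, -0.0]
wrist_force: [-0.5, -0.7, 0.2]
width: 0.601
```

```bash
python3 -c "
from h import *
st()
im,d=vision.capture('scene'); cv2.imwrite('pics/scene5f.png',im);np.save('pics/s5.npy',d);cv2.imwrite('pics/scene5.png',np.clip(1.5*cv2.resize(im[150:280,310:470],None,fx=5,fy=5,interpolation=cv2.INTER_CUBIC).astype(float),0,255).astype(np.uint8))
"
```

```text
{'time_s': 8.8, 'qpos': [0.0814, 0.3321, 1.8424, -0.0, 0.9625, 1.8904], 'dq': [0.0001, 0.0463, 0.0462, 0.0005, -0.0495, -0.0007], 'joint_torque': [0.0435, -47.1299, -25.9562, -0.0096, 0.6017, 0.0004], 'tool_pos': [0.492, 0.0868, 0.1598], 'tool_rot': [0.9929, -0.1188, 0.0023, -0.0005], 'wrist_force': [-0.4608, -0.734, 0.2007], 'ft_torque': [0.0547, 0.032, -0.0195], 'width': 0.6014}
```

View pics/scene5.png

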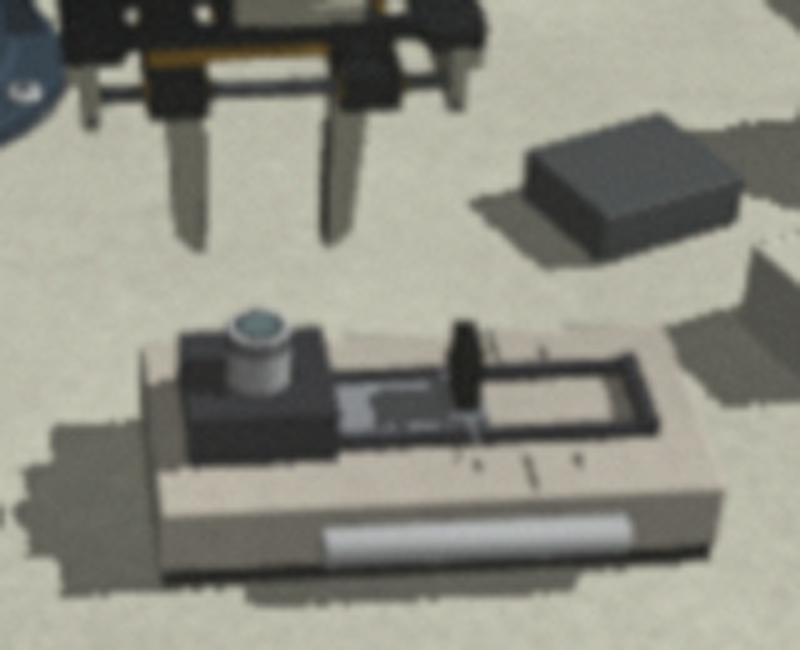

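```bash
python3 -c "
from h import *
f=lambda a,s,o:(np.array(a,float)+.5)/s-.5+np.array(o)
print(atz('scene',f([[258,325]],5,(310,150)),.109).round(4))
d=np.load('pics/s5.npy');v,u=np.mgrid[0:480,0:640]; o,r=ray('scene',np.c_[u.ravel(),v.ravel()]); P=o+r*d.reshape(-1,1)
m=(np.linalg.norm(P[:,:2]-[.4907,.0867],axis=1)<.014)&(P[:,2]>.09)&(P[:,2]<.13); print('top z',np.percentile(P[m,2],[50,80,95]))
m=(np.linalg.norm(P[:,:2]-[.5157,.1887],axis=1)<.03)&(P[:,2]>.075)&(P[:,2]<.11); print('tab',P[m].min(0),P[m].max(0),P[m].mean(0))
moves([.5157,.1887,.155],-13.8)
"
```

```text
[[0.4897 0.0863 0.109 ]]
top z [0.10763861 0.10896013 0.11022582]
tab [0.49987761 0.17964364 0.07527113] [0.53328488 0.19694055 0.09776724] [0.51949159 0.18678296 0.08872669]
[-0.0, -0.87, 0.03, -0.0, -0.01, 0.01]
[-0.0, -0.87, 0.03, -0.0, -0.01, 0.01]
[-0.0, -0.87, 0.03, -0.0, -0.01, 0.01]
```

The tube's top is at about z 0.109 m, which is fully home. Next is the tab.

Request:
{"method": "apply_moves", "body": {"plan": [0,-0.65,0,0,0,0,0,-0.8,0,0,0,0,0,-0.8,0,0,0,0,0,-0.35,0,0,0,0,0,0,0,0,0,0]}}

```text
time_s: 9.35
tool_pos: [0.5148, 0.1886, 0.1562]
tool_rot: [0.993, -0.118, -0.001, 0.0]
wrist_force: [-1.0, -0.5, 0.2]
width: 0.6
```

Request:
{"method": "apply_moves", "body": {"plan": [0,0,0.5,0,0,0,0,0,0.4,0,0,0,0,0,0,0,0,0]}}

```text
time_s: 9.65
tool_pos: [0.5137, 0.1861, 0.1192]
tool_rot: [0.993, -0.119, -0.002, 0.001]
wrist_force: [-0.3, -0.9, 0.4]
width: 0.599
```

```bash
python3 -c "
from h import *
st()
im,d=vision.capture('scene'); cv2.imwrite('pics/scene6f.png',im);np.save('pics/s6.npy',d);cv2.imwrite('pics/scene6.png',np.clip(1.5*cv2.resize(im[150:280,330:490],None,fx=5,fy=5,interpolation=cv2.INTER_CUBIC).astype(float),0,255).astype(np.uint8))
moves([.5157,.1887,.07],-13.8)
"
```

```text
{'time_s': 9.65, 'qpos': [0.2625, 0.4703, 1.7474, -0.0002, 0.9284, 2.0725], 'dq': [0.0024, -0.0332, -0.0379, 0.0001, 0.0391, 0.0049], 'joint_torque': [0.2553, -51.6338, -24.4504, -0.012, -0.6094, -0.0028], 'tool_pos': [0.5137, 0.1861, 0.1192], 'tool_rot': [0.9929, -0.1192, -0.0021, 0.0009], 'wrist_force': [-0.2749, -0.8559, 0.3628], 'ft_torque': [0.0791, -0.025, -0.0178], 'width': 0.5992}
[0.01, -0.03, 0.63, 0.01, 0.01, 0.01]
[0.01, -0.03, 0.63, 0.01, 0.01, 0.01]
```

View pics/scene6.png

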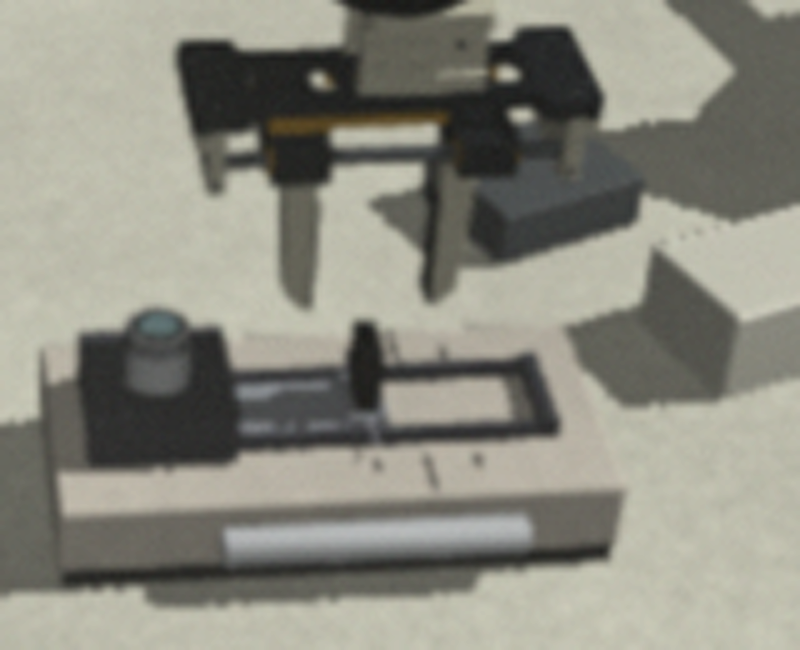

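Request:
{"method": "apply_moves", "body": {"plan": [0,-0.02,0.5,0,0,0,0,0,0.45,0,0,0,0,0,0.25,0,0,0,0,0,0,0,0,0,0,0,0,0,0,0]}}

```text
time_s: 10.2
tool_pos: [0.5158, 0.1884, 0.0742]
tool_rot: [0.993, -0.119, 0.0, -0.0]
wrist_force: [0.0, 0.2, 0.2]
width: 0.601
```

```bash
python3 -c "
from h import *
st()
moves([.5157,.1887,.07],-13.8)
"
```

```text
{'time_s': 10.2, 'qpos': [0.2654, 0.5402, 1.7692, -0.0, 0.8315, 2.0746], 'dq': [0.0037, -0.008, -0.0051, -0.0003, 0.0002, 0.0006], 'joint_torque': [-0.0819, -52.9234, -21.758, -0.0205, -0.095, -0.0044], 'tool_pos': [0.5158, 0.1884, 0.0742], 'tool_rot': [0.9929, -0.1189, 0.0004, -0.0001], 'wrist_force': [0.0004, 0.1988, 0.2023], 'ft_torque': [0.0139, -0.0174, 0.0044], 'width': 0.6012}
[-0.0, -0.01, 0.11, -0.0, -0.01, 0.03]
```

Request:
{"method": "apply_moves", "body": {"plan": [0,0,0.1,0,0,0,0,0,0,0,0,0,0,0,0,0,0,0,0,0,0,0,0,0,0,0,0,0,0,0], "gripper": 1, "newtons": 30}}

```text
time_s: 10.7
tool_pos: [0.5155, 0.1885, 0.0696]
tool_rot: [0.993, -0.119, 0.0, -0.0]
wrist_force: [-0.3, 0.0, -0.3]
width: 0.215
```

Request:
{"method": "apply_moves", "body": {"plan": [0,0,0,0,0,0,0,0,0,0,0,0,0,0,0,0,0,0,0,0,0,0,0,0]}}

```text
time_s: 11.1
tool_pos: [0.5155, 0.1886, 0.0695]
tool_rot: [0.993, -0.119, 0.0, -0.0]
wrist_force: [-0.3, 2.1, 0.5]
width: 0.124
```

```bash
python3 -c "
from h import *
st()
im,d=vision.capture('scene'); cv2.imwrite('pics/scene7f.png',im);np.save('pics/s7.npy',d);cv2.imwrite('pics/scene7.png',np.clip(1.5*cv2.resize(im[150:280,330:490],None,fx=5,fy=5,interpolation=cv2.INTER_CUBIC).astype(float),0,255).astype(np.uint8))
"
```

```text
{'time_s': 11.1, 'qpos': [0.2659, 0.5476, 1.7715, 0.0002, 0.8224, 2.0749], 'dq': [0.0001, 0.0, -0.0003, -0.0004, -0.0015, 0.0009], 'joint_torque': [-0.7369, -53.679, -21.6468, -0.3675, 0.0121, -0.0847], 'tool_pos': [0.5155, 0.1886, 0.0695], 'tool_rot': [0.9929, -0.1189, 0.0, -0.0001], 'wrist_force': [-0.2747, 2.1213, 0.5055], 'ft_torque': [0.2697, 0.0494, -0.0673], 'width': 0.1243}
```

View pics/scene7.png

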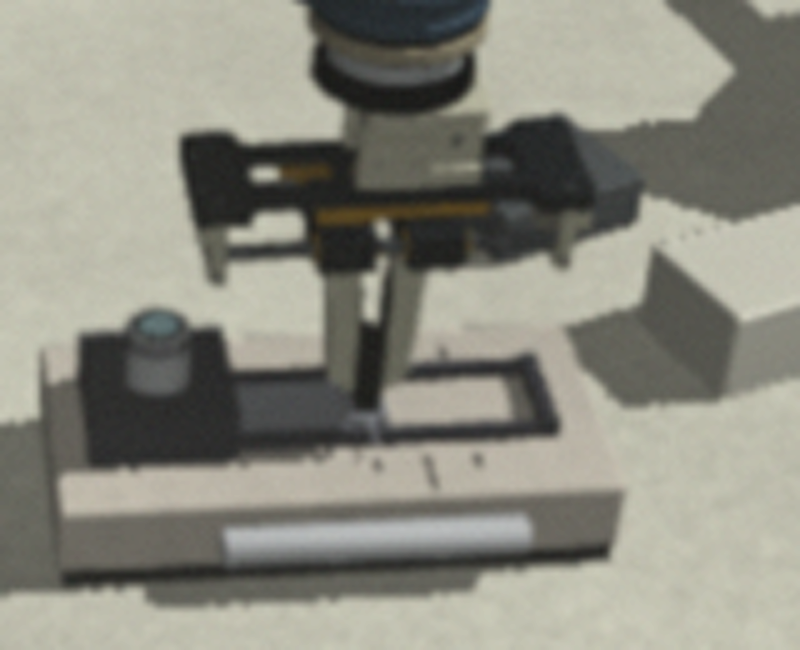

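Pinched (opening about 11.6 mm), with a slight push from the closed stop, so the shutter is at 0. I'm now sliding it 25 mm along the illuminator's +y.

Request:
{"method": "apply_moves", "body": {"plan": [0,-0.12,0,0,0,0,0,-0.2,0,0,0,0,0,-0.2,0,0,0,0,0,-0.12,0,0,0,0,0,0,0,0,0,0]}}

```text
time_s: 11.65
tool_pos: [0.5216, 0.2133, 0.0695]
tool_rot: [0.993, -0.119, -0.0, 0.001]
wrist_force: [-0.7, -7.2, 4.1]
width: 0.127
```

Request:
{"method": "apply_moves", "body": {"plan": [0,0,0,0,0,0,0,0,0,0,0,0]}}

```text
time_s: 11.85
tool_pos: [0.5214, 0.2128, 0.0695]
tool_rot: [0.993, -0.119, -0.0, 0.001]
wrist_force: [-1.5, -6.6, 5.2]
width: 0.125
```

```bash
python3 -c "
from h import *
s=st(); a=np.radians(-13.8); e=np.array([-np.sin(a),np.cos(a)]); print('travel',(np.array(s['tool_pos'])[:2]-[.5155,.1886])@e,'F along y',np.array(s['wrist_force'])[:2]@e)
im,d=vision.capture('scene'); cv2.imwrite('pics/scene8f.png',im);np.save('pics/s8.npy',d);cv2.imwrite('pics/scene8.png',np.clip(1.5*cv2.resize(im[150:280,330:490],None,fx=5,fy=5,interpolation=cv2.INTER_CUBIC).astype(float),0,255).astype(np.uint8))
im,d=vision.capture('top'); cv2.imwrite('pics/top8.png',cv2.resize(im[200:330,190:350],None,fx=5,fy=5,interpolation=cv2.INTER_CUBIC))
"
```

```text
{'time_s': 11.85, 'qpos': [0.3054, 0.5687, 1.732, -0.0015, 0.8418, 2.1153], 'dq': [-0.0004, 0.0009, 0.0012, 0.0016, -0.0001, -0.0014], 'joint_torque': [3.5475, -53.9316, -23.03, 1.0895, -0.7852, -0.0945], 'tool_pos': [0.5214, 0.2128, 0.0695], 'tool_rot': [0.9929, -0.1187, -0.0002, 0.0007], 'wrist_force': [-1.4746, -6.5914, 5.1559], 'ft_torque': [-1.0694, 0.1646, -0.1267], 'width': 0.125}
travel 0.024935171041815134 F along y -6.752890618090787
```

View pics/scene8.png

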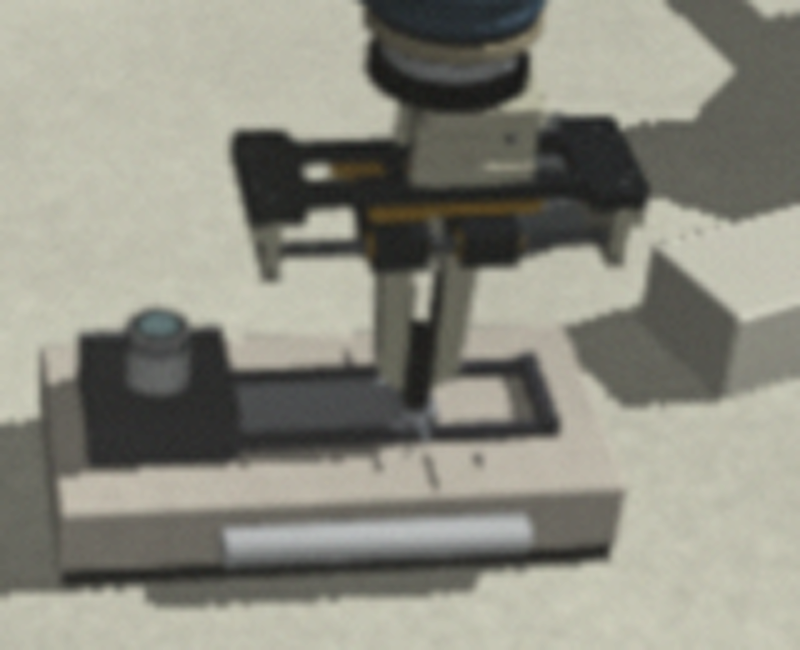

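View pics/top8.png

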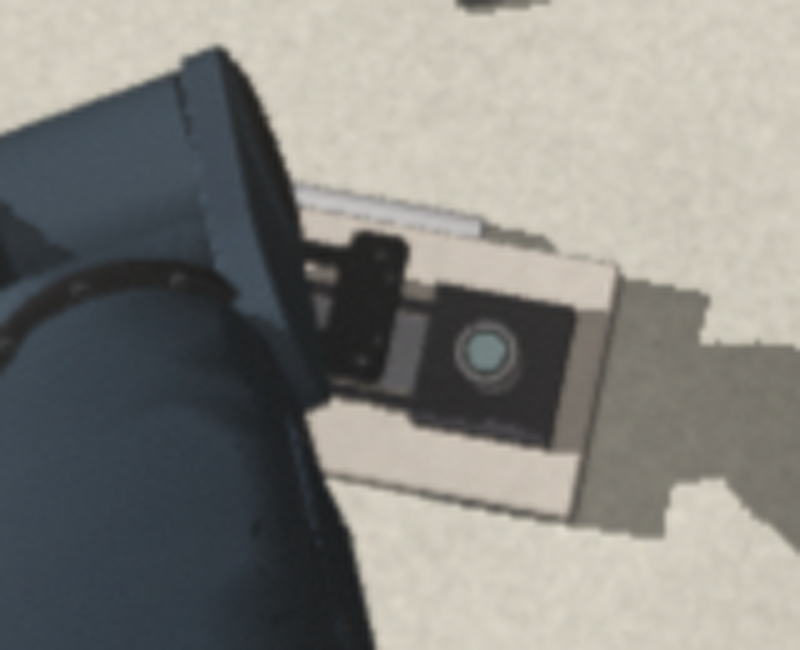

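```bash
python3 -c "
import cv2,numpy as np
a=cv2.imread('pics/scene7f.png');b=cv2.imread('pics/scene8f.png')
z=lambda i:np.clip(1.9*cv2.resize(i[225:255,390:435],None,fx=14,fy=9,interpolation=cv2.INTER_CUBIC).astype(float),0,255).astype(np.uint8)
cv2.imwrite('pics/p.png',np.vstack([z(a),z(b)]))
"
```

```text
(no output)
```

View pics/p.png

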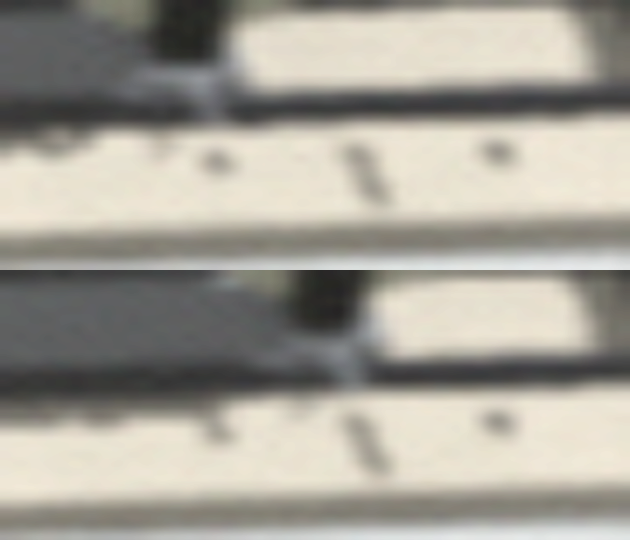

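The pointer is within about 1 mm of the long mark. I'll hold for a moment, then hand in.

Request:
{"method": "apply_moves", "body": {"plan": [0,0,0,0,0,0,0,0,0,0,0,0,0,0,0,0,0,0,0,0,0,0,0,0]}}

```text
time_s: 12.35
tool_pos: [0.5214, 0.2128, 0.0695]
tool_rot: [0.993, -0.119, -0.0, 0.001]
wrist_force: [-1.3, -7.1, 4.2]
width: 0.126
```

```bash
python3 -c "
from h import *
st(); print(ctrl.close_job())
"
```

```text
{'time_s': 12.35, 'qpos': [0.3054, 0.5687, 1.7321, -0.0015, 0.8418, 2.1153], 'dq': [0.0007, -0.0006, -0.0016, -0.0, 0.0001, -0.0007], 'joint_torque': [3.4609, -53.969, -23.0293, 1.0859, -0.7899, -0.0928], 'tool_pos': [0.5214, 0.2128, 0.0695], 'tool_rot': [0.9929, -0.1188, -0.0002, 0.0007], 'wrist_force': [-1.2648, -7.0606, 4.1932], 'ft_torque': [-1.0494, 0.1526, -0.0281], 'width': 0.1263}
the job is handed in; nothing more can be done
None
```

I seated the middle-sized tube fully in the port and let go of it. Then I pinched the shutter's tab and slid it to half travel, and I handed the job in at 12.35 s while still holding it there. The hand-in reports no verdict.

**Tube:**
- I picked the tube nearest the robot, which measured about 33 mm across against 27 and 40 mm for the other two.
- It bottomed at the expected height, with the force rising to 14.6 N.
- After I let go, its top was at about 0.109 m, which is where it stands when fully home.

**Shutter:**
- The tab moved 24.9 mm from its closed stop, and the pointer in the picture was within about 1 mm of the long mark.
- The wrist force along the slide was about 7 N, as expected from the spring at half travel.
- The last two readings show the arm still and the grip unchanged.

**Disagreement:** The two cameras put the port 2 to 3 mm apart along the slide. I settled it by feel on the port's chamfer during insertion.

**Not checked:** I did not measure the other tubes and bystanders again after the last moves. I felt no unexpected contact, and nothing looked moved in the pictures I took along the way.

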